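# Clip the nut driver back into the tool rack

### The job

Put the loose nut driver (the one whose shank ends in a thick round socket) back into the one empty place of the spring-clip rack: lay its handle along the empty pair of clips, socket pointing the same way as the blades of the tools already there, and press it straight down until it snaps fully home in both clips, then let go. Leave the look-alike screwdriver with the thin flat blade lying where it is on the bench.

Things in the scene. Friction and masses are not known exactly. Their poses are not given: they have to be found in the camera images.
- nut_driver_mid (a point): Centre of the handle of the loose nut driver (110 g), on its axis, 14 mm above the bench it lies on; x axis from handle to socket. Blue round handle 28 mm thick, 130 mm long, with an 8 mm black hexagonal collar at each end (28 mm across flats): 57 mm of round grip either side of the centre. Steel shank 8 mm thick, then a round socket 20 mm thick, 22 mm long.
- nut_driver_tip (a point): Centre of the open socket end of the nut driver, 167 mm from the handle's centre along its x axis.
- empty_seat (a point): Handle centre's goal in the rack's empty place, 57 mm above bench; x: handle to socket; z up. 3 places 80 mm apart, two hold blue screwdrivers. Two steel spring clips, 10 mm long, 37 mm before and behind along x; between them free to 35 mm below. Jaws: mouth 47 mm wide 33 mm above, neck 21 mm wide 11 mm above; sprung, spread when the handle is pressed down (15 N). Handle may be 14 mm off in x.
- screwdriver_mid (a point): Centre of the handle of the loose flat-blade screwdriver, a bystander lying on the bench, 14 mm above it: same blue handle, but a thin 6 mm shank and a small flat blade. x axis from handle to blade. To be left where it lies.
There are look-alikes about, which are no part of the job. Leave any orange look-alike of the part that bears nut_driver_mid alone.

How it is judged:
By the outcome, as a careful person would: the job done as asked, in the order asked, and still so for the second after the job is handed in, with the robot touching nothing.
It also fails if it takes over 43 s, if anything falls off the work surface, if the arm or the gripper's body presses on something with over 40 N, if the wrist force passes 120 N, or if a joint passes its speed limit or range.

### The arm

A 6-joint arm with a two-finger parallel gripper is mounted at the origin on the work surface. World frame = base frame: x ahead of the robot, y to its left, z up, the work surface at z = 0. Lengths are in m, angles in rad, forces in N, time in s.
With the tool pointing down it reaches from about 0.375 to 0.9 m from the base axis. Payload 3.1 kg.
Tool frame: the origin (TCP) lies between the finger pads; the fingertips stand 25 mm ahead of it and the grasp point (between the pads) lies 6 mm ahead of it; y points along the fingers, x is the direction in which the jaws open and shut, and the axes are right-handed (so a half turn about y gives the same grasp; the last joint's range is limited). The gripper opens to 87 mm and grips with 3 to 60 N. Pads are 19 mm wide; open, the fingers measure 117 mm over their backs; the gripper's body (75 mm by 190 mm) begins 51 mm behind the grasp point.
Start: joints at [-1.294, 0.527, 1.433, -0, 1.181, -0.178], TCP at [0.275, -0.561, 0.248] pointing down, gripper open.
Joint ranges: [-3.08, 3.08], [-0.75, 2.2], [0.22, 2.44], [-1.43, 4.57], [0, 2.65], [-2.85, 2.85]. Speed limits (rad/s): [2.79, 2.79, 3.14, 3.14, 3.14, 3.14].

### API

Orientations are given as a unit quaternion [x, y, z, w].
In Python, from rig import robot gives the robot as it stands.
- The arm moves only by the tool carry_out, never from a script. Its argument "moves" is a list of rows, each a list of 7 numbers: the opening, from 0 (shut) to 1 (fully open), then the shift along the tool's x, y, z in cm, then the turn, a rotation vector about the tool's x, y, z in rad. In form: [[grip, x, y, z, rx, ry, rz], ...]. A call has 1 to 20 rows; each row is the pose to reach, as a shift and turn from the pose commanded when the call began, along the tool's axes at that moment; what a row does not reach only later rows make up. A row lasts 1/10 s, in which the tool goes at most 50 mm and 8.59 degrees, less where a joint would pass 70% of its speed; a pose out of reach is approached as far as the arm can. A call with a gripper value outside its range is refused whole. The fingers move at their own pace and stop on an object; "force" is the grip in N (left out, the last holds). Time passes only in rows, so rows that repeat a pose let the fingers close. It gives the time, the measured TCP pose, the force and the opening at its end, in the units of the state.
- robot.get_obs(): the state, without advancing time (a new reading comes with each control period).
- robot.camera(name): name is "side" or "top"; returns the picture (384x512x3 uint8, red, green, blue); there is no depth.
- robot.camera_params(name): a dict with "fx", "fy", "cx", "cy" (pixels), "extrinsics" (4x4, takes a point from camera to world coordinates). Camera axes: x right, y down, z forward; pixel columns grow to the right and rows downward; lengths in m; the calibration is good to about 2 mm. A picture is of the moment at which its call begins. camera_params takes no time and is no camera call.
- robot.hand_in(): hands the job in, once; it reports no verdict.
The state is a dict: "time": time; "q": joint angles; "joint_velocities": joint speeds; "joint_torque": joint torques, N m; "position": TCP position; "tool_rot": TCP orientation; "ft_force": force on the tool from outside, world axes, zero at the start; "moment": the same for the moment, N m; "grip_width": finger opening in m.
Only numpy, scipy, OpenCV 4.12 (cv2) and the standard library are available. Lean on these libraries where they do the work, as an engineer would, in place of code of your own. Each camera call takes 0.05 s, during which the arm holds its last target.

## Working session

There is one attempt and no reset: what is moved stays moved. The work goes in short steps, Python scripts to look and compute and a tool call to move; the robot and the scene stay as the last step left them, time stands still between calls to the robot, and variables do not carry over. Pictures are saved under pics/ and viewed, and the job is handed in when it is done.

Besides the shell and the picture viewer there is one more tool, called as name([rows], argument=value, ...), one row to a line, values as JSON. carry_out: Moves the arm, as the interface text tells. Its arguments: {"type":"object","properties":{"moves":{"type":"array"},"force":{"type":"number"}},"required":["moves"]}

```bash
mkdir -p pics; cat > a.py <<'E'
from rig import robot
import cv2, numpy as np
for n in ("top","side"):
    im=robot.camera(n); cv2.imwrite(f"pics/{n}0.png",im[:,:,::-1]); 
    p=robot.camera_params(n); print(n,{k:np.round(v,4).tolist() for k,v in p.items()})
o=robot.get_obs(); print({k:np.round(v,4).tolist() for k,v in o.items()})
E
python3 a.py
```

```text
top {'fx': 493.2746, 'fy': 493.2746, 'cx': 254.1659, 'cy': 196.477, 'extrinsics': [[-0.0375, -0.9746, 0.2206, 0.1134], [-0.9993, 0.0353, -0.014, -0.0165], [0.0058, -0.221, -0.9753, 1.5791], [0.0, 0.0, 0.0, 1.0]]}
side {'fx': 366.399, 'fy': 366.399, 'cx': 254.2311, 'cy': 195.6675, 'extrinsics': [[0.976, -0.1226, 0.1798, 0.23], [-0.2173, -0.5075, 0.8338, -1.0315], [-0.0109, -0.8529, -0.522, 0.7133], [0.0, 0.0, 0.0, 1.0]]}
{'time': 0.1, 'q': [-1.2945, 0.5283, 1.4338, 0.0, 1.1814, -0.1785], 'joint_velocities': [-0.0003, -0.0025, -0.0045, 0.0015, 0.0008, 0.0009], 'joint_torque': [-0.0008, -44.099, -17.7149, 0.0635, 0.0534, -0.0], 'position': [0.2744, -0.5609, 0.2467], 'tool_rot': [-0.5994, 0.3749, -0.3739, 0.6003], 'ft_force': [-0.9354, 0.5712, 0.4626], 'moment': [-0.0629, 0.043, 0.0122], 'grip_width': 0.0871}
```

View pics/top0.png

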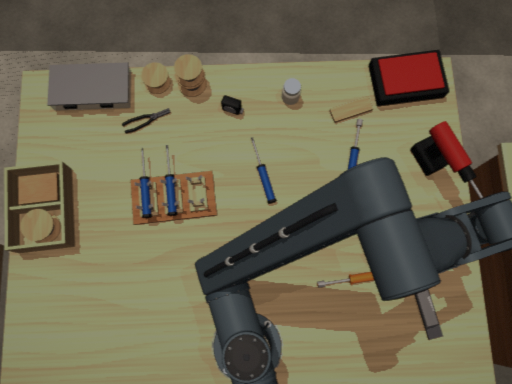

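View pics/side0.png

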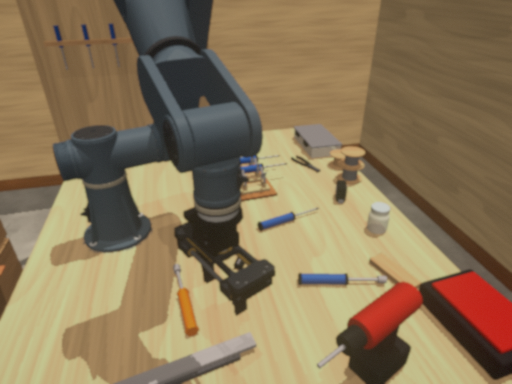

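```bash
python3 -c "
from scipy.spatial.transform import Rotation as R
print(R.from_quat([-0.5994, 0.3749, -0.3739, 0.6003]).as_matrix().round(3))
import cv2
im=cv2.imread('pics/top0.png'); cv2.imwrite('pics/top0c.png',cv2.resize(im[60:300,80:400],None,fx=2.5,fy=2.5,interpolation=2))
"
```

```text
[[ 0.439 -0.001  0.898]
 [-0.898  0.002  0.439]
 [-0.002 -1.     0.   ]]
```

```bash
python3 -c "
import cv2,numpy as np
im=cv2.imread('pics/top0.png'); a=cv2.resize(im[105:215,230:390],None,fx=5,fy=5,interpolation=2)
cv2.imwrite('pics/c1.png',a)
b=cv2.resize(im[135:235,120:230],None,fx=6,fy=6,interpolation=2)
cv2.imwrite('pics/c2.png',b)
im=cv2.imread('pics/side0.png'); cv2.imwrite('pics/c3.png',cv2.resize(im[140:300,220:400],None,fx=3.7,fy=3.7,interpolation=2))
"
```

```text
(no output)
```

View pics/c1.png

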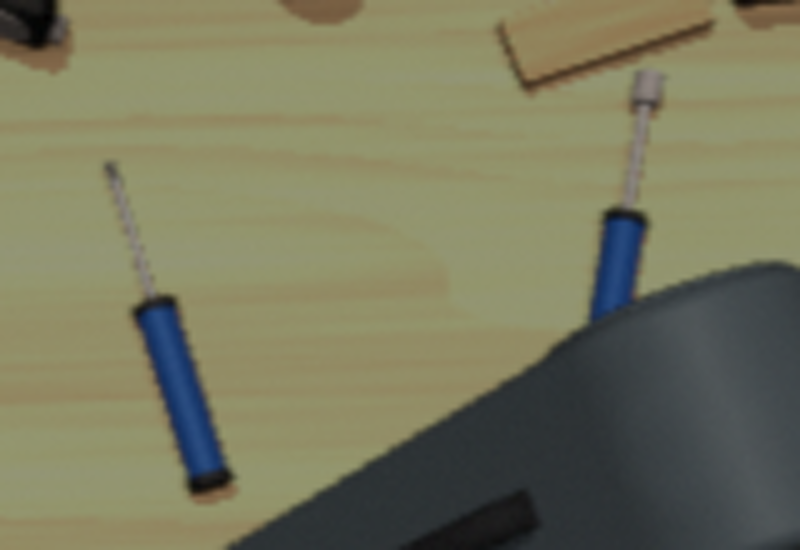

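View pics/c2.png

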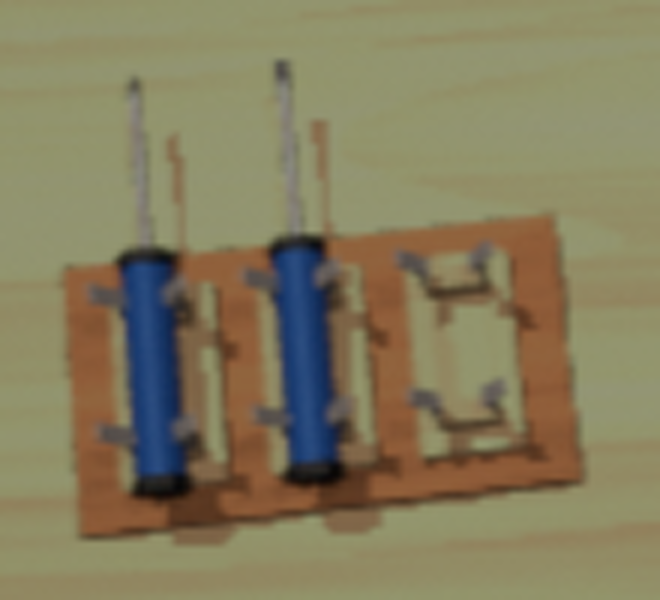

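View pics/c3.png

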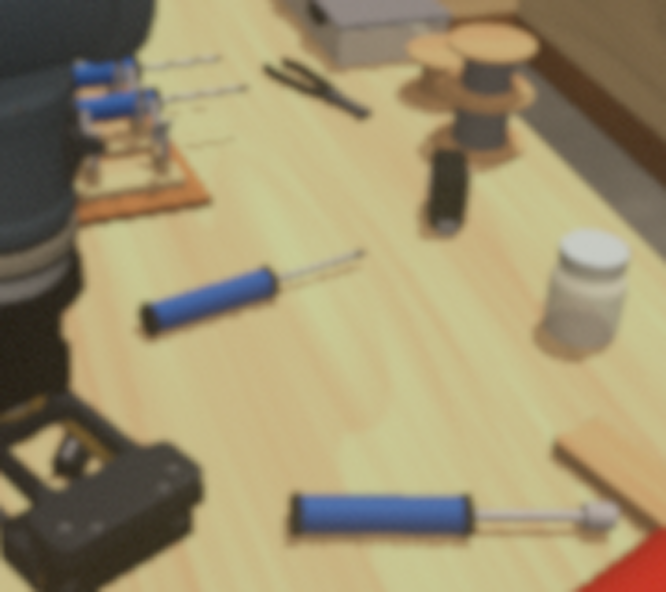

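```bash
cat > h.py <<'E'
from rig import robot
import cv2, numpy as np
from scipy.spatial.transform import Rotation as R
P={n:robot.camera_params(n) for n in("top","side")}
def bp(n,uv,z):
    p=P[n];E=np.array(p["extrinsics"]);d=E[:3,:3]@np.array([(uv[0]-p["cx"])/p["fx"],(uv[1]-p["cy"])/p["fy"],1])
    o=E[:3,3];return o+d*(z-o[2])/d[2]
def pj(n,X):
    p=P[n];E=np.array(p["extrinsics"]);c=E[:3,:3].T@(np.asarray(X)-E[:3,3]);return np.array([c[0]/c[2]*p["fx"]+p["cx"],c[1]/c[2]*p["fy"]+p["cy"]])
E
cat > b.py <<'E'
from h import *
c1=lambda u,v:(u/5+230-.4,v/5+105-.4)
c2=lambda u,v:(u/6+120-.42,v/6+135-.42)
c3=lambda u,v:(u/3.7+220-.36,v/3.7+140-.36)
print("tip top",bp("top",c1(650,72),.014),"front collar",bp("top",c1(626,213),.014))
for q in((292,515),(471,515),(617,516)): print("side",bp("side",c3(*q),.014))
t1=[bp("top",c2(*q),.057) for q in((147,255),(161,488))]
t2=[bp("top",c2(*q),.057) for q in((298,243),(313,476))]
for t in(t1,t2): print("tool",t[0],t[1],np.mean(t,0),"len",np.linalg.norm(t[0]-t[1]),"yaw",np.degrees(np.arctan2(*(t[0]-t[1])[[1,0]])))
print("spacing",np.mean(t2,0)-np.mean(t1,0), "blade yaw")
for z in(.08,.09):
  for Q in (((88,295),(178,285),(108,435),(185,425)),((255,278),(328,270),(268,415),(340,408)),((408,260),(483,252),(425,398),(495,388))):
    f=[bp("top",c2(*q),z) for q in Q]; m=np.mean(f,0); F=(f[0]+f[1]-f[2]-f[3])/2; print(z,"clips",m,np.linalg.norm(F),np.degrees(np.arctan2(F[1],F[0])),np.linalg.norm(f[0]-f[1]))
# rack base edge corners at z~0? 
for q in((65,268),(555,215),(583,482),(80,535)): print("corner",bp("top",c2(*q),.01))
E
python3 b.py
```

```text
tip top [ 0.72277552 -0.40489856  0.014     ] front collar [ 0.6236461  -0.38041645  0.014     ]
side [ 0.49346983 -0.35612306  0.014     ]
side [ 0.6184053  -0.38541515  0.014     ]
side [ 0.71942096 -0.41012714  0.014     ]
tool [0.53383585 0.31009018 0.057     ] [0.40760829 0.30132243 0.057     ] [0.47072207 0.3057063  0.057     ] len 0.12653169578521536 yaw 3.973375656598299
tool [0.5375644  0.22999036 0.057     ] [0.41109881 0.22210412 0.057     ] [0.47433161 0.22604724 0.057     ] len 0.12671123053566286 yaw 3.56827472038995
spacing [ 0.00360954 -0.07965906  0.        ] blade yaw
0.08 clips [0.47136638 0.30826256 0.08      ] 0.07533847857516052 6.024077976273919 0.04695578747550862
0.08 clips [0.47760795 0.22638116 0.08      ] 0.07404496481988498 5.055048042181034 0.0382050417187159
0.08 clips [0.48446893 0.14578486 0.08      ] 0.07403147290281101 5.217012028275031 0.039372015517055776
0.09 clips [0.46897868 0.30609654 0.09      ] 0.07483593307281987 6.024077976273972 0.04664256878233922
0.09 clips [0.47517862 0.22476133 0.09      ] 0.07355104770415673 5.05504804218109 0.03795019489614147
0.09 clips [0.48199383 0.14470264 0.09      ] 0.0735376457849479 5.217012028275064 0.03910938439295571
corner [0.54106119 0.36486346 0.01      ]
corner [0.56154591 0.09651082 0.01      ]
corner [0.41170945 0.08422921 0.01      ]
corner [0.39263705 0.35420288 0.01      ]
```

carry_out([
  [1,-0.6,1,4.2,0,0.09,0],
  [1,-1.2,2.5,8.5,0,0.17,0],
  [1,-1.8,4,12.7,0,0.26,0],
  [1,-2.4,5,17,0,0.35,0],
  [1,-3,6,21.2,0,0.43,0],
  [1,-3.6,7.5,25.5,0,0.52,0],
  [1,-4.2,9,29.7,0,0.61,0],
  [1,-4.8,10,33.9,0,0.69,0],
  [1,-4.8,10,33.9,0,0.69,0],
  [1,-4.8,10,33.9,0,0.69,0],
  [1,-4.8,10,33.9,0,0.69,0],
  [1,-4.8,10,33.9,0,0.69,0],
], force=50)

```text
time: 1.3
position: [0.557, -0.3706, 0.1479]
tool_rot: [0.438, -0.555, 0.556, -0.437]
ft_force: [0.2, 0.5, -0.1]
grip_width: 0.0871
```

```bash
cat > c.py <<'E'
import sys
from h import *
k=sys.argv[1]
for n in("top","side"):
    im=robot.camera(n)[:,:,::-1]; cv2.imwrite(f"pics/{n}{k}.png",im)
o=robot.get_obs(); print({k:np.round(v,4).tolist() for k,v in o.items() if k in("time","q","position","tool_rot","ft_force","moment","grip_width")})
M=R.from_quat(o["tool_rot"]).as_matrix();print(M.round(4))
print("tool z yaw",np.degrees(np.arctan2(M[1,2],M[0,2])))
E
python3 c.py 1
python3 -c "
import cv2,numpy as np
t=cv2.imread('pics/top1.png');s=cv2.imread('pics/side1.png')
cv2.imwrite('pics/m1.png',np.hstack([cv2.resize(t[90:240,280:430],None,fx=2.6,fy=2.6),cv2.resize(s[180:330,250:400],None,fx=2.6,fy=2.6)]))"
```

```text
{'time': 1.4, 'q': [-0.7536, 0.6995, 1.3983, -0.0001, 1.0432, 1.0543], 'position': [0.5572, -0.3706, 0.1481], 'tool_rot': [0.4374, -0.5554, 0.5558, -0.4374], 'ft_force': [0.1634, 0.0378, -0.0612], 'moment': [0.0309, 0.0128, 0.0351], 'grip_width': 0.087}
[[-2.348e-01  4.000e-04  9.720e-01]
 [-9.720e-01 -5.000e-04 -2.348e-01]
 [ 4.000e-04 -1.000e+00  5.000e-04]]
tool z yaw -13.582700506919757
```

View pics/m1.png

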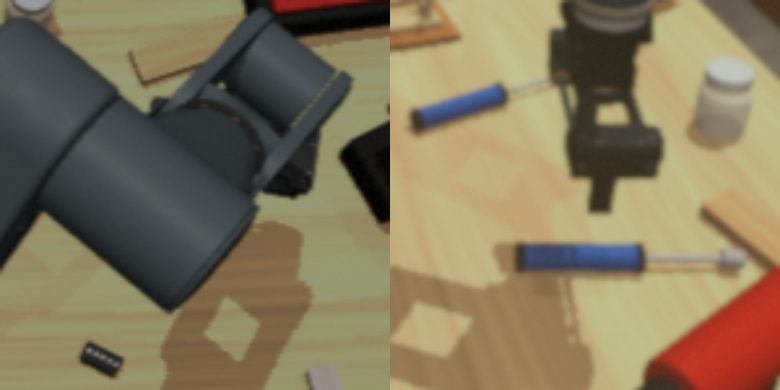

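```bash
python3 -c "
from h import *
o=robot.get_obs();M=R.from_quat(o['tool_rot']).as_matrix();p=np.array(o['position'])
for x in(.0435,.0585):
  for z in(-.0095,.0095): print(pj('side',p+M@[x,.025,z]))
"
python3 -c "
import cv2,numpy as np
s=cv2.imread('pics/side1.png')
cv2.imwrite('pics/m2.png',cv2.resize(s[215:300,285:395],None,fx=7,fy=7,interpolation=2))"
```

```text
[325.70908425 258.32594879]
[333.64546288 258.35194107]
[326.64845999 262.5519877 ]
[334.70227579 262.58033426]
```

View pics/m2.png

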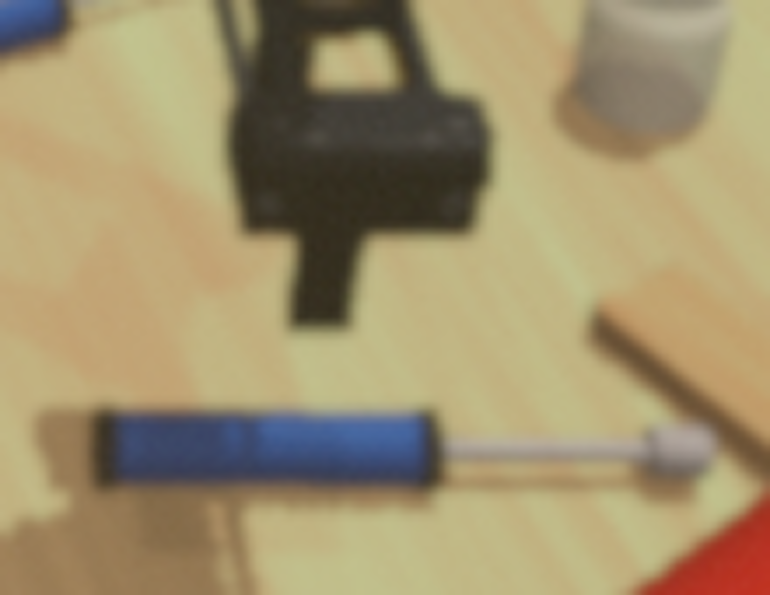

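carry_out([
  [1,-0.1,3,0.1,0,0,0],
  [1,-0.2,6,0.1,0,0,0],
  [1,-0.2,8.5,0.1,0,0,0],
  [1,-0.2,10.5,0.1,0,0,0],
  [1,-0.2,11.5,0.1,0,0,0],
  [1,-0.2,12,0.1,0,0,0],
  [1,-0.2,12,0.1,0,0,0],
  [1,-0.2,12,0.1,0,0,0],
], force=50)

```text
time: 2.2
position: [0.56, -0.3684, 0.0286]
tool_rot: [0.438, -0.555, 0.556, -0.438]
ft_force: [0.2, -0.1, 0.2]
grip_width: 0.087
```

```bash
python3 c.py 2
python3 -c "
import cv2,numpy as np
s=cv2.imread('pics/side2.png')
cv2.imwrite('pics/m3.png',cv2.resize(s[205:310,265:395],None,fx=5.5,fy=5.5,interpolation=2))"
```

```text
{'time': 2.3, 'q': [-0.748, 0.8625, 1.4438, -0.0, 0.8329, 1.058], 'position': [0.5601, -0.3683, 0.0289], 'tool_rot': [0.4378, -0.5544, 0.556, -0.438], 'ft_force': [-0.3359, 0.1823, -0.0821], 'moment': [0.0325, 0.0292, -0.0043], 'grip_width': 0.0872}
[[-0.233   0.0017  0.9725]
 [-0.9725 -0.0016 -0.233 ]
 [ 0.0012 -1.      0.0021]]
tool z yaw -13.475115949170837
```

View pics/m3.png

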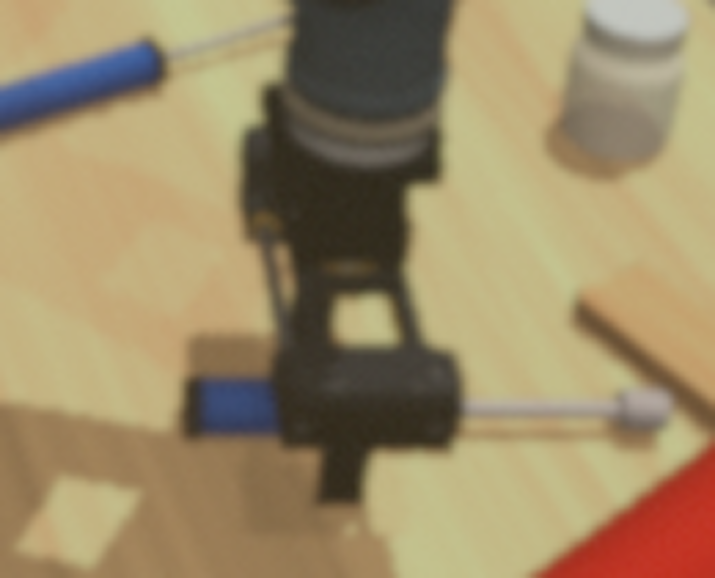

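carry_out([
  [1,0,0,-0.2,0,0,0],
  [0.4,0,0,-0.2,0,0,0],
  [0.2,0,0,-0.2,0,0,0],
  [0.2,0,0,-0.2,0,0,0],
  [0.1,0,0,-0.2,0,0,0],
  [0.1,0,0,-0.2,0,0,0],
  [0.1,0,0,-0.2,0,0,0],
  [0.1,0,0,-0.2,0,0,0],
  [0.1,0,0,-0.2,0,0,0],
], force=50)

```text
time: 3.2
position: [0.5575, -0.3672, 0.0275]
tool_rot: [-0.438, 0.555, -0.555, 0.438]
ft_force: [0.4, -0.2, -0.2]
grip_width: 0.0311
```

carry_out([
  [0.1,0,0,0,0,0,0],
  [0.1,0,0,0,0,0,0],
  [0.1,0,0,0,0,0,0],
  [0.1,0,0,0,0,0,0],
], force=55)

```text
time: 3.6
position: [0.5575, -0.3671, 0.0275]
tool_rot: [-0.438, 0.555, -0.555, 0.438]
ft_force: [0.3, 0.0, -0.5]
grip_width: 0.0268
```

carry_out([
  [0.1,0,-1,0,0,0,0],
  [0.1,0,-3,0,0,0,0],
  [0.1,0,-6,0,0,0,0],
  [0.1,0,-9,0,0,0,0],
  [0.1,0,-12,0,0,0,0],
  [0.1,0,-15,0,0,0,0],
  [0.1,0,-17,0,0,0,0],
  [0.1,0,-17,0,0,0,0],
  [0.1,0,-17,0,0,0,0],
], force=55)

```text
time: 4.5
position: [0.5573, -0.367, 0.1978]
tool_rot: [0.438, -0.555, 0.555, -0.438]
ft_force: [-0.8, 0.0, -1.8]
grip_width: 0.0267
```

```bash
python3 c.py 3
python3 -c "
import cv2,numpy as np
s=cv2.imread('pics/side3.png')
cv2.imwrite('pics/m4.png',cv2.resize(s[150:290,250:420],None,fx=4.5,fy=4.2,interpolation=2))"
```

```text
{'time': 4.6, 'q': [-0.7495, 0.6407, 1.3673, -0.0, 1.137, 1.0565], 'position': [0.5566, -0.3664, 0.1959], 'tool_rot': [-0.4381, 0.5564, -0.554, 0.4377], 'ft_force': [-0.2102, -0.065, -0.4447], 'moment': [0.0455, 0.0146, 0.0901], 'grip_width': 0.0268}
[[-0.2331 -0.0025  0.9725]
 [-0.9725  0.0023 -0.2331]
 [-0.0017 -1.     -0.003 ]]
tool z yaw -13.478656499003309
```

View pics/m4.png

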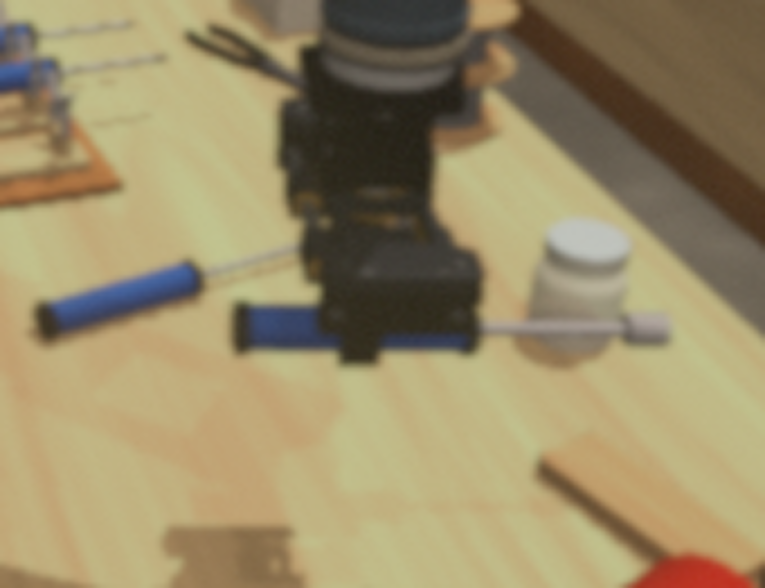

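View pics/top3.png

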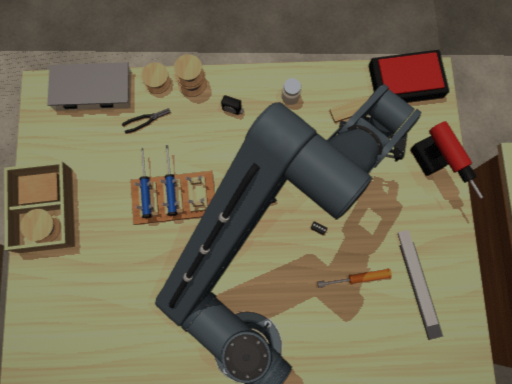

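```bash
python3 -c "
from h import *
o=robot.get_obs();M=R.from_quat(o['tool_rot']).as_matrix();p=np.array(o['position'])
for s in(-.065,.065,.167): print(pj('side',p+M@[0,.0135,s]))
m=lambda u,v:(u/4.5+250-.4,v/4.2+150-.4)
for q in((236,329),(478,329),(668,328)): print(m(*q))
"
```

```text
[301.48069416 226.54947002]
[355.1610364  226.72089582]
[397.47681747 226.85602939]
(302.0444444444445, 227.9333333333333)
(355.82222222222225, 227.9333333333333)
(398.0444444444445, 227.69523809523807)
```

carry_out([
  [0.1,-1.5,0,-0.6,0,-0.01,0],
  [0.1,-4.5,0,-1.8,0,-0.03,0],
  [0.1,-8,0,-3.3,0,-0.05,0],
  [0.1,-12,0,-4.9,0,-0.08,0],
  [0.1,-16,0,-6.5,0,-0.1,0],
  [0.1,-20,0,-8.1,0,-0.13,0],
  [0.1,-24,0,-9.8,0,-0.16,0],
  [0.1,-28,0,-11.4,0,-0.18,0],
  [0.1,-32,0,-13,0,-0.21,0],
  [0.1,-36,0,-14.7,0,-0.23,0],
  [0.1,-40,0,-16.3,0,-0.26,0],
  [0.1,-43.5,0,-17.7,0,-0.28,0],
  [0.1,-46.5,0,-18.9,0,-0.3,0],
  [0.1,-48,0,-19.5,0,-0.311,0],
  [0.1,-48,0,-19.5,0,-0.311,0],
  [0.1,-48,0,-19.5,0,-0.311,0],
  [0.1,-48,0,-19.5,0,-0.311,0],
], force=55)

```text
time: 6.3
position: [0.4794, 0.1445, 0.1972]
tool_rot: [0.519, -0.481, 0.481, -0.518]
ft_force: [0.4, 0.7, -1.3]
grip_width: 0.0267
```

```bash
python3 c.py 4
python3 -c "
import cv2,numpy as np
s=cv2.imread('pics/side4.png')
cv2.imwrite('pics/m5.png',cv2.resize(s[80:240,180:350],None,fx=4.4,fy=3.7,interpolation=2))
s=cv2.imread('pics/top4.png')
cv2.imwrite('pics/m6.png',cv2.resize(s[110:250,110:280],None,fx=4.4,fy=4.2,interpolation=2))"
```

```text
{'time': 6.4, 'q': [0.0685, 0.4355, 1.792, -0.0001, 0.9146, 1.5651], 'position': [0.4798, 0.1442, 0.1974], 'tool_rot': [0.5184, -0.4812, 0.481, -0.5181], 'ft_force': [-0.0471, 0.7268, -0.8793], 'moment': [0.0368, 0.0344, 0.0081], 'grip_width': 0.0266}
[[ 7.420e-02 -5.000e-04  9.972e-01]
 [-9.972e-01 -1.000e-04  7.420e-02]
 [ 1.000e-04 -1.000e+00 -5.000e-04]]
tool z yaw 4.258037645394986
```

View pics/m5.png

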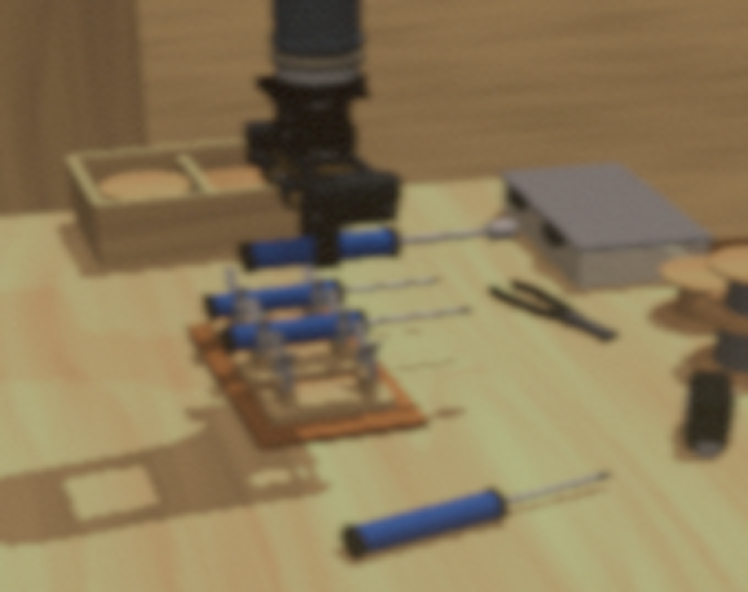

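View pics/m6.png

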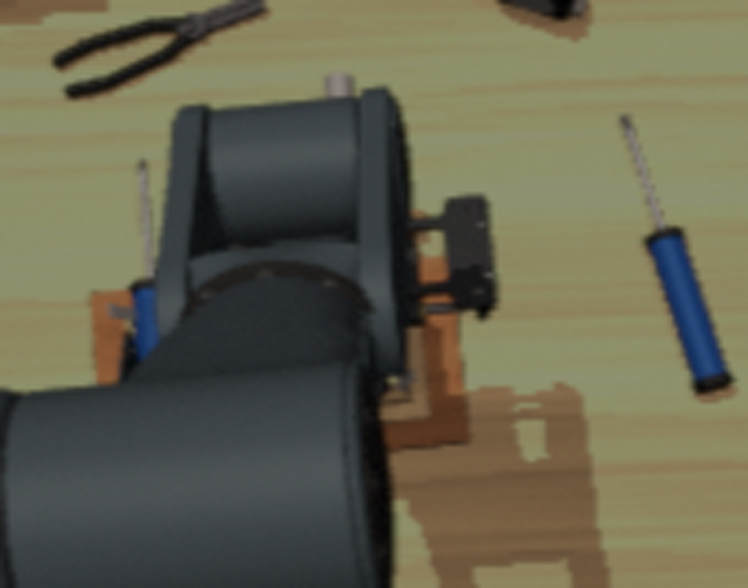

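```bash
cat > d.py <<'E'
from h import *
o=robot.get_obs();M=R.from_quat(o['tool_rot']).as_matrix();p=np.array(o['position'])
print("tip top pred",pj('top',p+M@[0,.0135,.169]),"meas end ~",(340/4.4+110-.4,75/4.2+110-.4))
im=cv2.imread('pics/side4.png')
im=im[130:210,220:300];k=8
im=cv2.resize(im,None,fx=k,fy=k,interpolation=2)
ps=np.radians(4.3);S=np.array([.481,.1458,.057]);B=np.array([[np.cos(ps),-np.sin(ps),0],[np.sin(ps),np.cos(ps),0],[0,0,1]])
def dot(X,c):
    u=(pj('side',X)-[220,130]+.5)*k
    cv2.circle(im,tuple(int(a) for a in u),3,c,-1)
for sx in(-.037,.037):
  for sy in(1,-1):
    dot(S+B@[sx,sy*.0235,.033],(0,0,255)); dot(S+B@[sx,sy*.0105,.011],(0,255,0))
for sy in(0,.08,.16):
  for sx in(-.065,.065): dot(S+B@[sx,sy,0],(255,0,255))
cv2.imwrite('pics/m7.png',im[:600])
E
python3 d.py
```

```text
tip top pred [186.92382448 127.37481097] meas end ~ (186.87272727272725, 127.45714285714286)
```

View pics/m7.png

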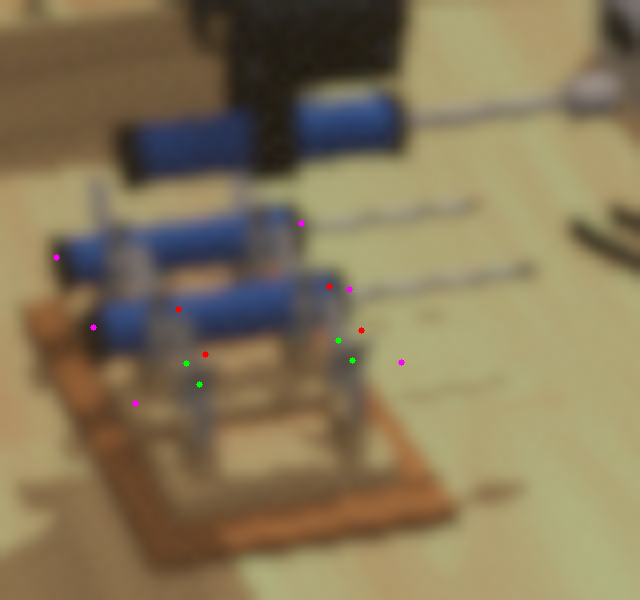

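carry_out([
  [0.1,-0.1,1,-0.2,0,0,0],
  [0.1,-0.1,3,-0.2,0,0,0],
  [0.1,-0.1,5,-0.2,0,0,0],
  [0.1,-0.1,7,-0.2,0,0,0],
  [0.1,-0.1,8.5,-0.2,0,0,0],
  [0.1,-0.1,9.5,-0.2,0,0,0],
  [0.1,-0.1,9.5,-0.2,0,0,0],
  [0.1,-0.1,9.5,-0.2,0,0,0],
], force=60)

```text
time: 7.2
position: [0.4778, 0.1457, 0.1025]
tool_rot: [0.518, -0.481, 0.481, -0.518]
ft_force: [0.1, -0.1, -0.6]
grip_width: 0.0265
```

```bash
python3 c.py 5
python3 -c "
import cv2,numpy as np
s=cv2.imread('pics/side5.png')
cv2.imwrite('pics/m8.png',cv2.resize(s[120:210,200:310],None,fx=7,fy=6.5,interpolation=2))"
```

```text
{'time': 7.3, 'q': [0.0721, 0.5972, 1.8674, 0.0001, 0.6754, 1.5672], 'position': [0.4783, 0.1458, 0.1032], 'tool_rot': [-0.5181, 0.4804, -0.4811, 0.519], 'ft_force': [-0.0825, -0.7069, -0.9835], 'moment': [0.068, 0.0287, -0.0247], 'grip_width': 0.0265}
[[ 7.550e-02  1.600e-03  9.971e-01]
 [-9.971e-01  1.000e-04  7.550e-02]
 [-0.000e+00 -1.000e+00  1.600e-03]]
tool z yaw 4.3320546496759755
```

View pics/m8.png

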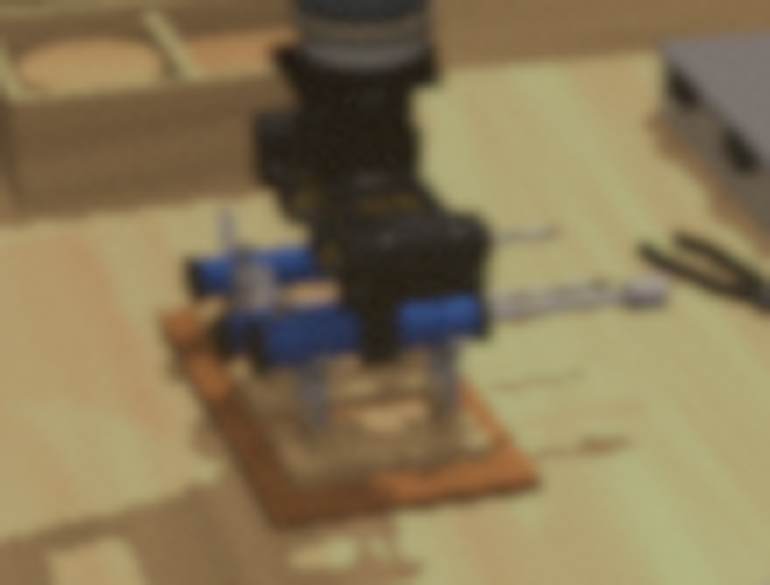

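carry_out([
  [0.1,0,0.5,0,0,0,0],
  [0.1,0,1.0,0,0,0,0],
  [0.1,0,1.5,0,0,0,0],
  [0.1,0,1.5,0,0,0,0],
])

```text
time: 7.7
position: [0.4789, 0.1457, 0.0883]
tool_rot: [-0.518, 0.48, -0.481, 0.519]
ft_force: [-0.7, -2.3, 5.3]
grip_width: 0.0269
```

carry_out([
  [0.1,0,0.3,0,0,0,0],
  [0.1,0,0.6,0,0,0,0],
  [0.1,0,0.6,0,0,0,0],
])

```text
time: 8.0
position: [0.4794, 0.1458, 0.0823]
tool_rot: [-0.518, 0.48, -0.482, 0.52]
ft_force: [0.7, -0.5, 5.0]
grip_width: 0.0266
```

carry_out([
  [0.1,0,0.3,0,0,0,0],
  [0.1,0,0.6,0,0,0,0],
  [0.1,0,0.6,0,0,0,0],
])

```text
time: 8.3
position: [0.4783, 0.1458, 0.0751]
tool_rot: [-0.518, 0.48, -0.481, 0.519]
ft_force: [1.8, -1.1, -1.8]
grip_width: 0.0269
```

carry_out([
  [0.1,0,0.2,0,0,0,0],
  [0.1,0,0.4,0,0,0,0],
  [0.1,0,0.4,0,0,0,0],
])

```text
time: 8.6
position: [0.4771, 0.1455, 0.0709]
tool_rot: [0.519, -0.481, 0.48, -0.518]
ft_force: [-0.1, -4.0, -4.6]
grip_width: 0.0268
```

```bash
python3 c.py 6
python3 -c "
import cv2,numpy as np
s=cv2.imread('pics/side6.png')
cv2.imwrite('pics/m9.png',cv2.resize(s[120:210,200:310],None,fx=7,fy=6.5,interpolation=2))"
```

```text
{'time': 8.7, 'q': [0.0719, 0.6587, 1.8832, -0.0004, 0.6013, 1.5672], 'position': [0.4771, 0.1456, 0.071], 'tool_rot': [0.5191, -0.481, 0.4804, -0.5181], 'ft_force': [1.4543, -2.7992, -5.478], 'moment': [-0.5206, -0.1391, -0.0203], 'grip_width': 0.0263}
[[ 7.580e-02 -1.600e-03  9.971e-01]
 [-9.971e-01 -3.000e-04  7.580e-02]
 [ 2.000e-04 -1.000e+00 -1.600e-03]]
tool z yaw 4.344944194661932
```

View pics/m9.png

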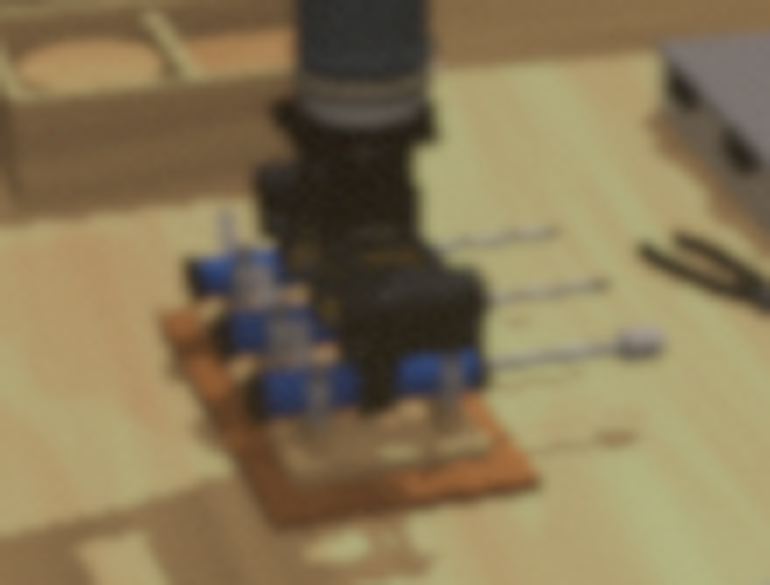

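carry_out([
  [0.1,0,0.1,0,0,0,0],
  [0.1,0,0.2,0,0,0,0],
  [0.1,0,0.2,0,0,0,0],
])

```text
time: 9.0
position: [0.4771, 0.1456, 0.0703]
tool_rot: [0.519, -0.481, 0.48, -0.518]
ft_force: [-0.6, -4.8, 5.8]
grip_width: 0.0267
```

carry_out([
  [0.1,0,0.2,0,0,0,0],
  [0.1,0,0.4,0,0,0,0],
  [0.1,0,0.4,0,0,0,0],
])

```text
time: 9.3
position: [0.4771, 0.1457, 0.07]
tool_rot: [-0.519, 0.48, -0.481, 0.519]
ft_force: [-6.4, -5.6, 38.0]
grip_width: 0.027
```

carry_out([
  [0.1,0,-0.2,0,0,0,0],
  [0.1,0,-0.4,0,0,0,0],
  [0.1,0,-0.4,0,0,0,0],
  [0.65,0,-0.4,0,0,0,0],
  [0.65,0,-0.4,0,0,0,0],
  [0.65,0,-0.4,0,0,0,0],
  [0.65,0,-0.4,0,0,0,0],
  [0.65,0,-0.4,0,0,0,0],
])

```text
time: 10.1
position: [0.4776, 0.1461, 0.0693]
tool_rot: [0.519, -0.481, 0.481, -0.519]
ft_force: [-1.0, 0.6, 0.3]
grip_width: 0.054
```

Released with no residual force. Now I lift straight up, then move aside to get a clear view.

carry_out([
  [0.65,0,-0.5,0,0,0,0],
  [0.65,0,-2,0,0,0,0],
  [0.65,0,-4,0,0,0,0],
  [0.65,0,-7,0,0,0,0],
  [0.65,0,-11,0,0,0,0],
  [0.65,0,-15,0,0,0,0],
  [0.65,3,-18,0,0,0,0],
  [0.65,7,-18,0,0,0,0],
  [0.65,11,-18,0,0,0,0],
  [0.65,15,-18,0,0,0,0],
  [0.65,19,-18,0,0,0,0],
  [0.65,23,-18,0,0,0,0],
  [0.65,27,-18,0,0,0,0],
  [0.65,31,-18,0,0,0,0],
  [0.65,34,-18,0,0,0,0],
  [0.65,37,-18,0,0,0,0],
  [0.65,40,-18,0,0,0,0],
  [0.65,40,-18,0,0,0,0],
  [0.65,40,-18,0,0,0,0],
])

```text
time: 12.0
position: [0.5075, -0.253, 0.2494]
tool_rot: [-0.518, 0.481, -0.481, 0.518]
ft_force: [-0.1, 1.1, -0.4]
grip_width: 0.0562
```

```bash
python3 c.py 7
python3 -c "
import cv2,numpy as np
s=cv2.imread('pics/side7.png')
a=cv2.resize(s[120:210,200:310],(790,560),interpolation=2)
cv2.imwrite('pics/m10.png',a)
s=cv2.imread('pics/top7.png')
cv2.imwrite('pics/m11.png',cv2.resize(s[115:235,120:280],None,fx=5,fy=5,interpolation=2))"
```

```text
{'time': 12.1, 'q': [-0.658, 0.4469, 1.5787, 0.0005, 1.1175, 0.8363], 'position': [0.5075, -0.2517, 0.2494], 'tool_rot': [-0.5186, 0.4811, -0.48, 0.5188], 'ft_force': [0.8473, -0.6997, -0.1087], 'moment': [0.0313, 0.0415, -0.016], 'grip_width': 0.0565}
[[ 7.620e-02 -9.000e-04  9.971e-01]
 [-9.971e-01  1.300e-03  7.620e-02]
 [-1.300e-03 -1.000e+00 -8.000e-04]]
tool z yaw 4.372454021814667
```

View pics/m10.png

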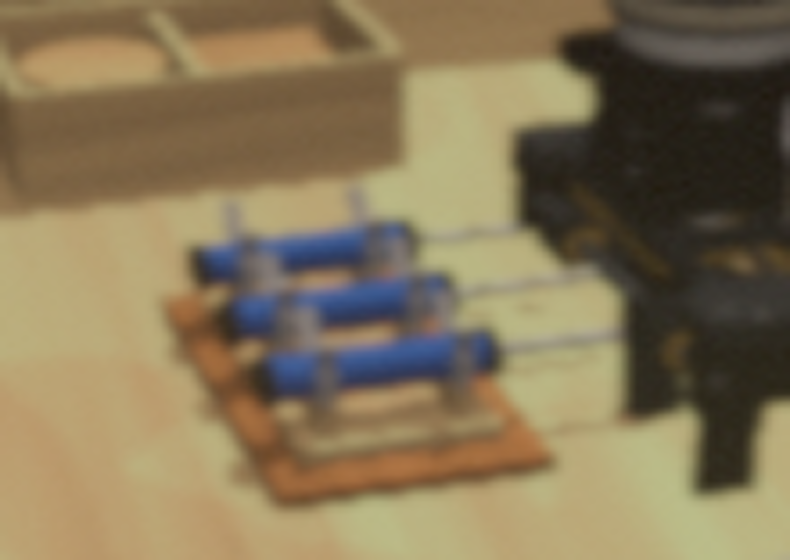

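View pics/m11.png

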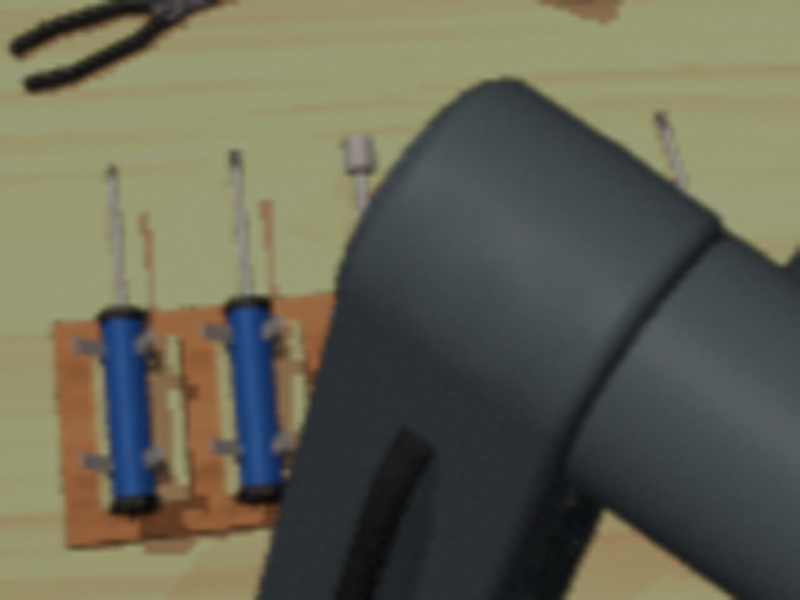

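```bash
python3 -c "
from h import *
B=R.from_euler('z',4.35,degrees=True)
c=np.array([.4771,.1457,.0567])+B.apply([.002,0,0])
for n,S in (('new',c),('tool2',np.array([.4743,.2260,.057]))):
  for s in(-.065,.065):
    u=pj('side',S+B.apply([s,0,0])); print(n,((u-[200,120]+.5)*[790/110,560/90]).round(0))
print('tip top',(pj('top',c+B.apply([.167,0,0]))-[120,115]+.5)*5)
"
```

```text
new [261. 377.]
new [501. 345.]
tool2 [226. 317.]
tool2 [456. 287.]
tip top [359.26391636 138.43703314]
```

```bash
python3 -c "
from rig import robot
print(robot.hand_in()); print(robot.get_obs()['time'])"
```

```text
the job is handed in; nothing more can be done
None
the job is handed in; nothing more can be done
```

The nut driver is in the empty rack place, pressed down until it snapped into both clips, and released. Its socket points the same way as the blades beside it. I handed in at about 12 s on the robot's clock.

- **Choice of tool:** I took the blue one with the round socket (top view, about pixel 353,160). I never touched the thin-bladed screwdriver or the orange look-alike.
- **Seating force:** The upward force while pressing rose to about 5 N in the readings I took. It then turned into a pull of about 5 N downward as the clips took hold. It rose to 38 N when the handle bottomed out, with its axis about 56.7 mm above the bench against a goal of 57 mm. After I opened the fingers, no force was left.
- **Last pictures:** From the side, the handle sits in both clips, level and in line with its neighbours. It is within about 5 pixels of where I predicted in a picture enlarged about 7 times. From the top, the socket end was about where I predicted, but the arm hid the handle, so only the side view confirms it is in both clips.
- **Disagreement:** The two cameras differed by about 5 mm on where the driver first lay, mostly across its handle, which the open jaws could take. The side camera read about 1.3 pixels low throughout.

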